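# Reload the bread-bag clipper with a stick of clips

## Task

Reload the bread-bag clipper: take the blue stick of clips, push its end against the orange spring follower so that the follower goes back, and lower the stick into the sloping channel until it lies flat on the channel floor behind the front stop, and let go. Then swing the white cover rail down over it until it is fully shut. Leave the coffee cup standing where it is.

Things in the scene. Friction and masses are not known exactly. Their poses are not given: they have to be found in the camera images.
- clip_stick: loose blue rigid stick of ten bag clips, 100 mm long (its x), 40 mm tall (z), about 80 g, the same from either end. Its lower 12 mm is a foot 24 mm wide (y); above is an upright 14 mm wide, the part to grip. Origin: centre of its underside. It lies foot down on the counter, left or right of the clipper.
- clip_channel: fixed metal channel, sloping 28 degrees, low end to the robot. Origin: on its floor, midway between the walls, at the front stop's inner face. x up the slope, y across, z square to the floor. Open above, 29 mm wide; walls 13 mm high, 5 thick, with flared lips to 16 mm. Rear wall at x 151 mm. A loaded stick lies along x, its origin at x 50, y 0, z 0 mm.
- follower (a joint): travel (m) of the orange spring follower, a block 26 mm wide, 35 tall that slides up the channel: 0 when empty (face 84 mm from the front stop), 0.016 with a stick loaded, 0.040 at most. Its spring pushes towards the stop: 2.5 N at 0, 4 N at 0.016, 6.5 N at 0.040. Its face is square to the floor, so the stick is lowered in front of it.
- follower_face (a point): centre of the follower's face that meets the stick, 18 mm above the channel floor
- cover_rail (a joint): angle (rad) of the white cover rail, hinged at the channel's upper end about the channel's y: 0 shut (along the channel, parallel to its floor), 1.57 square to the floor, 2.4 fully open. Stiff hinge: it stays where left and takes 1 to 2 N at the tab to move. Shut, its lower face clears a seated stick by 5 mm.
- rail_tab (a point): the orange finger tab at the free end of the cover rail: 24 mm along the rail, 26 mm wide (channel y), 7 mm thick; this is its centre, 154 mm from the hinge axis. The rail itself is 26 mm wide and 5 mm thick.
- rail_hinge (a point): middle of the cover rail's hinge axis, 148 mm up the channel from the stop and 47.5 mm above the channel floor
- coffee_cup: white porcelain coffee cup, 73 mm wide, 61 mm tall, loose, full; a bystander. Origin: centre of its underside.
- front_stop (a point): middle of the top edge of the dark front stop at the channel's low end, at its inner face. The stop is 11 mm high above the channel floor and 6 mm thick; dark mouth pieces in front of it reach 25 mm down the slope, none higher than the floor. A stick must pass over the stop.

How it is judged (in metres and radians):
On the way:
1. the stick lies flat in the channel behind the stop, the follower pressed back, let go, while the cover rail is still open (z of clip_stick in the frame of clip_channel between -0.004 and 0.004 m and y of clip_stick in the frame of clip_channel between -0.006 and 0.006 m and angle between the x axis of clip_stick and the x axis of clip_channel, either way round below 0.08 rad and value of joint follower above 0.012 m and contact force between the fingers and clip_stick below 0.2 N and value of joint cover_rail above 0.8 rad), for 0.2 s.
At the end, for the whole second after the job is handed in: The stick rests flat in the channel (height 4 mm, sideways 6 mm, 0.08 rad), its low end within 4 mm of the front stop (5 mm up the slope), follower at 0.012 to 0.022 m; cover rail shut within 0.06 rad; coffee cup upright (0.2 rad) within 30 mm of its start (x of clip_stick in the frame of clip_channel between 0.046 and 0.055 m and z of clip_stick in the frame of clip_channel between -0.004 and 0.004 m and y of clip_stick in the frame of clip_channel between -0.006 and 0.006 m and angle between the x axis of clip_stick and the x axis of clip_channel, either way round below 0.08 rad and value of joint follower between 0.012 and 0.022 m and value of joint cover_rail below 0.06 rad and linear speed of clip_stick below 0.01 m/s and distance of coffee_cup from where it was at the start of the episode below 0.03 m and angle between coffee_cup's own z axis and vertical below 0.2 rad); the robot touches nothing.
It fails at once if the coffee cup is tipped (angle between coffee_cup's own z axis and vertical above 0.4 rad).
It fails at once if the coffee cup is pushed more than 30 mm away (distance of coffee_cup from where it was at the start of the episode above 0.03 m).
It also fails if it takes over 64 s, if anything falls off the work surface, if the arm or the gripper's body presses on something with over 40 N, if the wrist force passes 120 N, or if a joint passes its speed limit or range.

## Robot

A 6-joint arm with a two-finger parallel gripper is mounted at the origin on a cart in front of the work surface, level with it; the furniture and walls round the work are solid. World frame = base frame: x ahead of the robot, y to its left, z up, the work surface at z = 0. Lengths are in m, angles in degrees, forces in N, time in s.
With the tool pointing down it reaches from about 0.2 to 0.875 m from the base axis. Payload 3.4 kg.
Tool frame: the origin (TCP) lies on the centre line of the jaws, within the pads' length; the fingertips stand 22 mm ahead of it and the grasp point (between the pads) lies 3 mm ahead of it (r.tcp_to_tips is the distance from the TCP to the fingertips, in m); z points along the fingers, y is the direction in which the jaws open and shut (so a half turn about z gives the same grasp; the last joint's range is limited). The gripper opens to 94 mm and grips with 3 to 60 N. Pads are 16 mm wide; open, the fingers measure 119 mm over their backs; the gripper's body (75 mm by 177 mm) begins 78 mm behind the grasp point.
Start: joints at [66.52, 15.808, 86.224, -0, 77.962, -6.933], TCP at [0.164, 0.551, 0.227] pointing down, gripper open.
Joint ranges: [-165.64, 165.64], [-43.16, 119.46], [12.63, 154.43], [-67.54, 247.53], [6.08, 155.33], [-154.97, 154.97]. Speed limits (degrees/s): [147.25, 147.25, 180, 180, 180, 180].

## Interface

Orientations are given as [roll, pitch, yaw] about the fixed x, y, z axes, in that order (R = Rz(yaw) Ry(pitch) Rx(roll)).
In Python, from bench import r, hand, imaging, sign_off gives the robot as it stands. Calls block until the motion is done:
- r.move_to(position, orientation): joint-space move of the TCP to a pose.
- r.move_l(position, rotation=None, feed=0.15, until_force=None): straight line of the TCP; rotation=None keeps the orientation; feed is the mean speed in m/s. With until_force (N) it stops when the force on the tool has changed by that much, and returns True; else False.
- r.move_joints(angles): joint-space move.
- hand.gripper_to(opening): finger opening in m; the grip force is fixed at half the most; returns when the fingers have stopped.
- r.sleep(seconds).
- r.solve_ik(position, orientation): joint angles nearest the present ones, or None.
- r.read_state(): the state.
- imaging.grab_frame(name): name is "side" or "top" or "wrist"; returns a dict with "frame" (480x640x3 uint8, red, green, blue), "depth" (480x640 float32, m along the optical axis (not along the pixel's ray), 0 where there is no reading), "fx", "fy", "cx", "cy" (pixels), "rvec" (rotation vector, rad) and "tvec" (3), from world to camera coordinates, as OpenCV has them; the wrist camera has in their place "mount" (4x4, takes a point from camera to tool coordinates, whose origin is the TCP and whose axes are the flange's). Camera axes: x right, y down, z forward; pixel columns grow to the right and rows downward; lengths in m; the calibration is good to about 2 mm. The wrist camera is an equidistant fisheye: a pixel r from the principal point sees the ray r / f radians off the axis. A picture is of the moment at which its call begins: read the wrist's pose just before it.
A pose or a line that the arm cannot do raises r.IKError and nothing moves.
- sign_off(): hands the job in, once; it reports no verdict.
The state is a dict: "t": time; "q": joint angles; "joint_vel": joint speeds; "effort": joint torques, N m; "position": TCP position; "tcp_rot": TCP orientation; "force": force on the tool from outside, world axes, zero at the start; "ft_torque": the same for the moment, N m; "width": finger opening in m.
Only numpy, scipy, OpenCV 4.12 (cv2) and the standard library are available. Lean on these libraries where they do the work, as an engineer would, in place of code of your own. Each camera call takes 0.05 s, during which the arm holds its last target. There are 200 camera calls.

## Working session

There is one attempt and no reset: what is moved stays moved. The work goes in short steps, each a Python script; the robot and the scene stay as the last script left them, time stands still between calls to the robot, and variables do not carry over. Pictures are saved under pics/ and viewed, about 8 in all and at most 12, crops included, and the job is handed in when it is done.

```bash
mkdir -p pics; cat > h.py <<'E'
import numpy as np, cv2
from bench import r, hand, imaging, sign_off
from scipy.spatial.transform import Rotation as Ro
def save(f,name,box=None,s=1):
    im=f["frame"][:,:,::-1]
    if box: x0,y0,x1,y1=box; im=im[y0:y1,x0:x1]
    cv2.imwrite("pics/"+name,cv2.resize(im,None,fx=s,fy=s,interpolation=cv2.INTER_CUBIC))
def cloud(f):
    v,u=np.mgrid[0:480,0:640]; d=f["depth"]
    c=np.stack([(u-f["cx"])/f["fx"]*d,(v-f["cy"])/f["fy"]*d,d],-1)
    R=cv2.Rodrigues(np.array(f["rvec"],float))[0]
    return (c-np.array(f["tvec"]).ravel())@R
E
python3 - <<'E'
from h import *
import pickle
F={n:imaging.grab_frame(n) for n in("side","top")}
pickle.dump(F,open("f0.pkl","wb"))
im=np.hstack([F[n]["frame"] for n in F])
for n in F: save(F[n],n+"0.png")
s=r.read_state(); print(s["position"],s["tcp_rot"],s["t"],s["width"],r.tcp_to_tips)
E
```

```text
[0.16361096 0.55076062 0.22671289] [-1.79909308e+02 -9.01207155e-03  1.63450842e+02] 0.1 0.09399923034494834 0.022
```

View pics/top0.png

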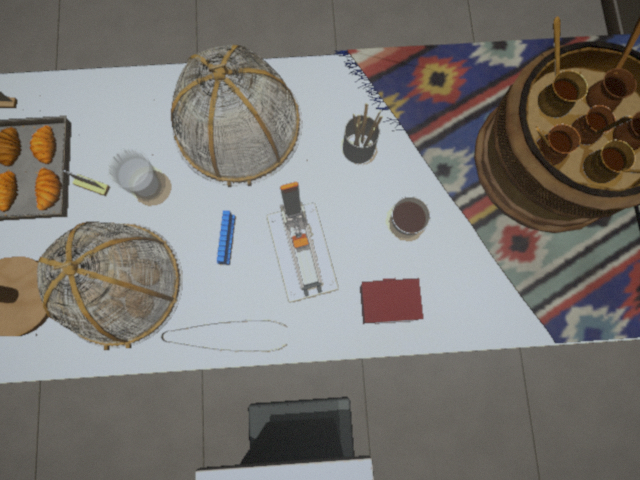

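View pics/side0.png

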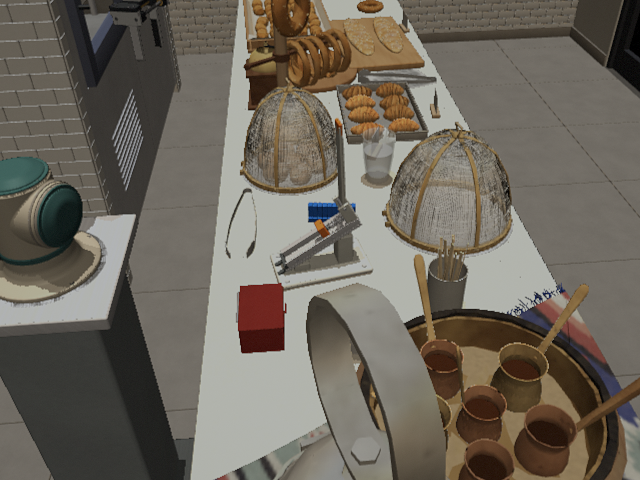

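The top view shows the stick at (226,237), the clipper at (302,250) with its rail tab at (290,186) and follower at (301,241). The cup is at (410,217) and a red box at (392,300). In the side view the open rail stands at (341,170), the follower is at (322,229) and the stop at (280,262).

```bash
python3 - <<'E'
from h import *
import pickle
F=pickle.load(open("f0.pkl","rb"))
for n in F:
    f=F[n]; P=cloud(f); hsv=cv2.cvtColor(f["frame"],cv2.COLOR_RGB2HSV)
    R=cv2.Rodrigues(np.array(f["rvec"],float))[0]
    print(n,"cam",np.round(-R.T@np.array(f["tvec"]).ravel(),3),"fx",f["fx"])
    boxes={"top":{"stick":(205,200,245,275,100,125),"tab":(275,175,305,200,5,18),"foll":(288,230,315,252,5,18)},
      "side":{"stick":(300,195,360,225,100,125),"tab":(333,115,347,130,5,18),"foll":(310,215,333,240,5,18)}}[n]
    for k,(x0,y0,x1,y1,a,b) in boxes.items():
        m=np.zeros((480,640),bool); h=hsv[y0:y1,x0:x1]
        m[y0:y1,x0:x1]=(h[...,0]>=a)&(h[...,0]<=b)&(h[...,1]>130)&(h[...,2]>60)
        m&=f["depth"]>0; p=P[m]; print(n,k,len(p),"med",np.round(np.median(p,0),3),"p5",np.round(np.percentile(p,5,0),3),"p95",np.round(np.percentile(p,95,0),3))
        if k=="stick":
            (c,wh,an)=cv2.minAreaRect((p[p[:,2]>.028] [:,:2]*1000).astype(np.float32)); print("  rect",np.round(c,1),np.round(wh,1),an)
    px={"top":dict(cup=(410,217),box=(392,300),basket=(235,120),bask2=(110,280),stopA=(303,290),stopB=(321,287),glass=(138,178),counter=(350,350),pl1=(268,208),pl2=(312,203),pl3=(339,290),pl4=(288,300)),"side":dict(box=(262,300),arch=(350,350))}[n]
    for k,(u,v) in px.items(): print(k,np.round(np.median(P[v-2:v+3,u-2:u+3].reshape(-1,3),0),3))
f=F["top"]; save(f,"topc.png",(200,160,350,310),4)
save(F["side"],"sidec.png",(260,100,390,300),4) if 0 else save(F["side"],"sidec.png",(255,105,385,295),3)
E
```

```text
side cam [ 0.486 -0.964  0.775] fx 618.6763025721965
side stick 446 med [0.55  0.088 0.03 ] p5 [0.526 0.081 0.011] p95 [0.581 0.096 0.042]
  rect [552.5  45.1] [133.2  95. ] 65.64459991455078
side tab 47 med [ 0.573 -0.054  0.301] p5 [ 0.57  -0.062  0.295] p95 [ 0.577 -0.041  0.305]
side foll 143 med [ 0.54  -0.064  0.097] p5 [ 0.531 -0.07   0.082] p95 [ 0.55  -0.046  0.103]
box [ 0.429 -0.201  0.059]
arch [ 0.51  -0.77   0.556]
top cam [ 0.353 -0.073  0.945] fx 488.8362123070575
top stick 429 med [0.568 0.087 0.039] p5 [0.525 0.076 0.011] p95 [0.612 0.097 0.042]
  rect [569.4  88.9] [13.2 96.8] 81.86132049560547
top tab 63 med [ 0.571 -0.049  0.303] p5 [ 0.568 -0.06   0.3  ] p95 [ 0.574 -0.04   0.304]
top foll 125 med [ 0.536 -0.057  0.099] p5 [ 0.529 -0.068  0.091] p95 [ 0.546 -0.046  0.103]
cup [ 0.582 -0.269  0.04 ]
box [ 0.425 -0.216  0.058]
basket [0.74  0.04  0.169]
bask2 [0.475 0.24  0.185]
stopA [ 0.459 -0.056  0.018]
stopB [ 0.462 -0.09   0.016]
glass [0.682 0.239 0.073]
counter [ 0.341 -0.137 -0.   ]
pl1 [0.629 0.005 0.   ]
pl2 [ 0.63  -0.084  0.01 ]
pl3 [ 0.456 -0.125  0.   ]
pl4 [ 0.442 -0.026  0.001]
```

View pics/topc.png

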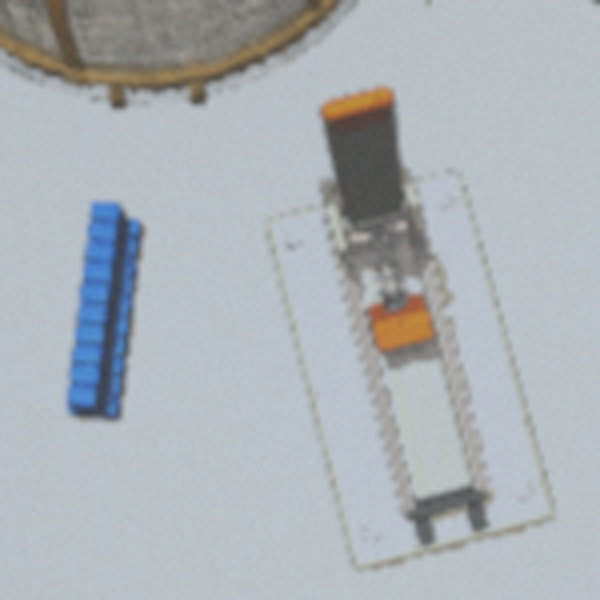

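View pics/sidec.png

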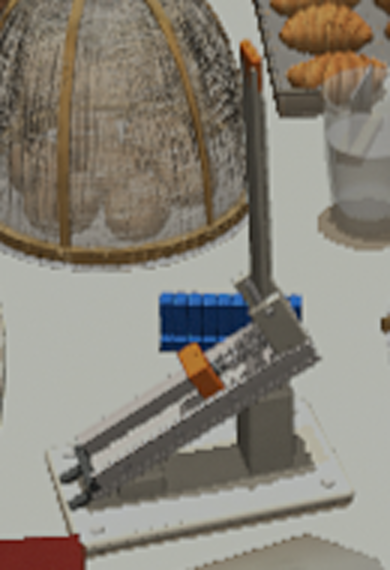

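```bash
python3 - <<'E'
from h import *
import pickle
F=pickle.load(open("f0.pkl","rb")); f=F["top"]; P=cloud(f)
def ray(f,u,v,z):
    R=cv2.Rodrigues(np.array(f["rvec"],float))[0]; c=-R.T@np.array(f["tvec"]).ravel()
    d=R.T@np.array([(u-f["cx"])/f["fx"],(v-f["cy"])/f["fy"],1]); return c+d*(z-c[2])/d[2]
cr=[(270,217),(462,170),(552,515),(358,568)]
C=np.array([ray(f,200+a/4-.4,160+b/4-.4,.005) for a,b in cr]); print(np.round(C,3))
for a,b in((3,0),(2,1)): d=C[b]-C[a]; print("len",np.linalg.norm(d),"yaw",np.degrees(np.arctan2(d[1],d[0])))
for a,b in((1,0),(2,3)): d=C[b]-C[a]; print("wid",np.linalg.norm(d),"yaw",np.degrees(np.arctan2(-d[0],d[1])))
print("centre",C.mean(0))
m=np.zeros((480,640),np.uint8); poly=np.array([(397,372),(432,365),(465,480),(420,492)])/4+[200,160]
cv2.fillPoly(m,[poly.round().astype(int)],1); p=P[m>0]; p=p[p[:,2]>.005]
A=np.c_[p[:,:2],np.ones(len(p))]; k=np.linalg.lstsq(A,p[:,2],rcond=None)[0]; print("floor",k,len(p),np.degrees(np.arctan(np.hypot(*k[:2]))),np.degrees(np.arctan2(k[1],k[0])), "res",np.std(A@k-p[:,2]), p.mean(0))
# floor side edges on floor plane
yaw=np.radians(14.5)
q=P[(P[...,0]>.44)&(P[...,0]<.68)&(P[...,1]>-.2)&(P[...,1]<.04)&(P[...,2]>.012)]
e=np.array([np.cos(yaw),np.sin(yaw)]);n=np.array([-e[1],e[0]])
s=q[:,:2]@e; t=q[:,:2]@n
for a in np.arange(.40,.64,.01):
    w=(s>=a)&(s<a+.01)
    if w.sum()>2: print(round(a,2),w.sum(),"t",np.round(np.percentile(t[w],[2,50,98]),3),"z",np.round(np.percentile(q[w,2],[5,50,95]),3))
# obstacles near stick
w=(P[...,0]>.42)&(P[...,0]<.72)&(P[...,1]>-.0)&(P[...,1]<.24)&(P[...,2]>.02)
o=P[w]
print(np.unique((o[:,:2]/.03).round().astype(int)*3,axis=0).tolist())
for u,v in((448,500),): pass
E
```

```text
[[ 0.616  0.007  0.005]
 [ 0.634 -0.09   0.005]
 [ 0.459 -0.122  0.005]
 [ 0.439 -0.027  0.005]]
len 0.1798034441028061 yaw 10.991983002197014
len 0.17823732464354242 yaw 10.346721337252507
wid 0.09851223834761982 yaw 10.572610090335212
wid 0.09650614348945541 yaw 11.500419993853622
centre [ 0.53704454 -0.05818733  0.005     ]
floor [-0.93591913  0.98193737  0.57340527] 353 53.60308011621611 133.62547336281403 res 0.04635641646800805 [ 0.49750492 -0.06625251  0.04272508]
0.4 43 t [-0.301 -0.282 -0.274] z [0.035 0.057 0.06 ]
0.41 44 t [-0.227 -0.2   -0.153] z [0.012 0.014 0.017]
0.42 170 t [-0.23  -0.184 -0.139] z [0.012 0.014 0.033]
0.43 197 t [-0.232 -0.185 -0.14 ] z [0.012 0.029 0.041]
0.44 195 t [-0.233 -0.187 -0.142] z [0.012 0.029 0.047]
0.45 197 t [-0.232 -0.189 -0.143] z [0.012 0.034 0.054]
0.46 202 t [-0.234 -0.189 -0.145] z [0.012 0.04  0.058]
0.47 193 t [-0.232 -0.189 -0.147] z [0.012 0.045 0.065]
0.48 181 t [-0.231 -0.189 -0.145] z [0.013 0.05  0.069]
0.49 231 t [-0.235 -0.189 -0.145] z [0.012 0.057 0.097]
0.5 250 t [-0.235 -0.189 -0.148] z [0.013 0.075 0.102]
0.51 171 t [
[... 203 characters left out ...]
  0.303]
0.55 126 t [-0.238 -0.182 -0.148] z [0.012 0.084 0.148]
0.56 78 t [-0.241 -0.179 -0.147] z [0.012 0.013 0.13 ]
0.57 88 t [-0.24  -0.176 -0.149] z [0.012 0.014 0.105]
0.58 52 t [-0.242 -0.164 -0.147] z [0.012 0.013 0.016]
0.59 14 t [-0.21  -0.158 -0.149] z [0.012 0.013 0.015]
[[42, 18], [42, 21], [42, 24], [45, 18], [45, 21], [45, 24], [48, 18], [48, 21], [48, 24], [51, 9], [51, 18], [51, 21], [51, 24], [54, 9], [54, 18], [54, 21], [54, 24], [57, 9], [57, 21], [57, 24], [60, 9], [60, 21], [60, 24], [63, 6], [63, 9], [66, 9], [66, 21], [66, 24], [69, 0], [69, 3], [69, 6], [69, 9], [69, 12], [69, 21], [69, 24], [72, 0], [72, 3], [72, 6], [72, 9], [72, 12], [72, 15], [72, 21], [72, 24]]
```

```bash
cat >> h.py <<'E'
def wgrab():
    s=r.read_state(); f=imaging.grab_frame("wrist")
    R=Ro.from_euler("xyz",s["tcp_rot"],degrees=True).as_matrix(); T=np.eye(4);T[:3,:3]=R;T[:3,3]=s["position"]
    f["T"]=T@np.array(f["mount"]); return f
def wray(f,u,v):
    x=(u-f["cx"])/f["fx"]; y=(v-f["cy"])/f["fy"]; th=np.hypot(x,y)+1e-9
    return np.stack([np.sin(th)*x/th,np.sin(th)*y/th,np.cos(th)],-1)
def wcloud(f):
    v,u=np.mgrid[0:480,0:640].astype(float); d=wray(f,u,v); c=d/d[...,2:]*f["depth"][...,None]
    return c@f["T"][:3,:3].T+f["T"][:3,3]
def wproj(f,p):
    c=(np.asarray(p)-f["T"][:3,3])@f["T"][:3,:3]; rho=np.hypot(c[...,0],c[...,1]); th=np.arctan2(rho,c[...,2])
    return np.stack([f["cx"]+f["fx"]*th*c[...,0]/rho,f["cy"]+f["fy"]*th*c[...,1]/rho],-1)
E
python3 - <<'E'
from h import *
import pickle
p=r.read_state()["position"]
r.move_l([p[0],p[1],.40])
r.move_to([.47,.02,.37],[180,0,172])
f=wgrab(); pickle.dump(f,open("w1.pkl","wb")); save(f,"w1.png"); print(np.round(f["mount"],3),f["fx"],r.read_state()["t"],r.read_state()["q"])
E
```

```text
[[ 0.    -0.973 -0.229  0.066]
 [ 1.     0.    -0.    -0.001]
 [ 0.    -0.229  0.973 -0.157]
 [ 0.     0.     0.     1.   ]] 371.64829954431775 3.6417 [-5.97297009e+00  3.71109048e+00  8.17382331e+01  1.85266882e-02
  9.45463767e+01 -8.80398316e+01]
```

View pics/w1.png

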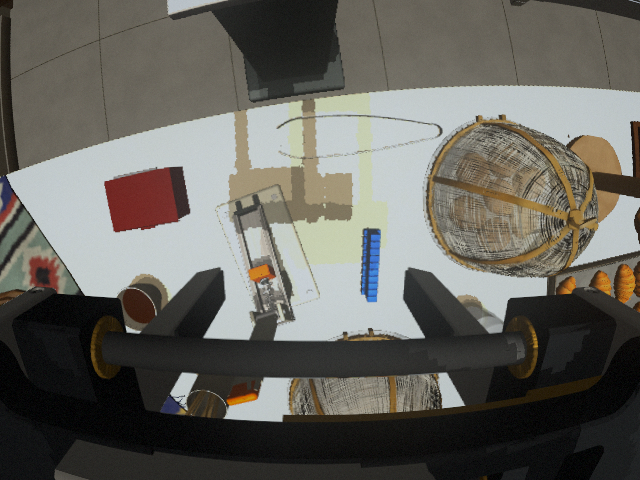

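The wrist view shows the stick at (371,265), the plate around (267,240), the follower at (261,272) and the stop near (247,205). I'll enlarge the channel.

```bash
python3 - <<'E'
from h import *
import pickle
f=pickle.load(open("w1.pkl","rb")); save(f,"w1c.png",(210,180,330,330),4)
P=wcloud(f); hsv=cv2.cvtColor(f["frame"],cv2.COLOR_RGB2HSV)
m=np.zeros((480,640),bool); h=hsv[215:310,355:390]
m[215:310,355:390]=(h[...,0]>=100)&(h[...,0]<=125)&(h[...,1]>130); p=P[m&(f["depth"]>0)]
t=p[p[:,2]>.03]; print(len(p),len(t),np.median(t,0),cv2.minAreaRect((t[:,:2]*1000).astype(np.float32)))
F=pickle.load(open("f0.pkl","rb")); 
for n,ff,Q,poly in(("top",F["top"],cloud(F["top"]),np.array([(397,380),(425,375),(455,470),(425,480)])/4+[200,160]),("wrist",f,P,np.array([(245,222),(257,220),(266,255),(254,258)]))):
    m=np.zeros((480,640),np.uint8); cv2.fillPoly(m,[poly.round().astype(int)],1); p=Q[m>0]
    for i in range(6):
        A=np.c_[p[:,:2],np.ones(len(p))]; k=np.linalg.lstsq(A,p[:,2],rcond=None)[0]; e=abs(A@k-p[:,2]); p=p[e<max(.004,2*np.median(e))]
    print(n,len(p),k,np.degrees(np.arctan(np.hypot(*k[:2]))),np.degrees(np.arctan2(k[1],k[0])),e.std(),p.mean(0))
E
```

```text
794 607 [0.57018706 0.08941734 0.03946682] ((569.9456787109375, 89.46571350097656), (13.657866477966309, 98.09327697753906), 81.33479309082031)
top 196 [ 0.51356562  0.09690828 -0.20908413] 27.592864198513137 10.685893329625165 0.0009249910214785909 [ 0.49874379 -0.06489429  0.04076474]
wrist 457 [ 0.51635217  0.10142748 -0.21028906] 27.754225883414264 11.11316509062908 0.000536750512074524 [ 0.50509912 -0.06425277  0.04400297]
```

View pics/w1c.png

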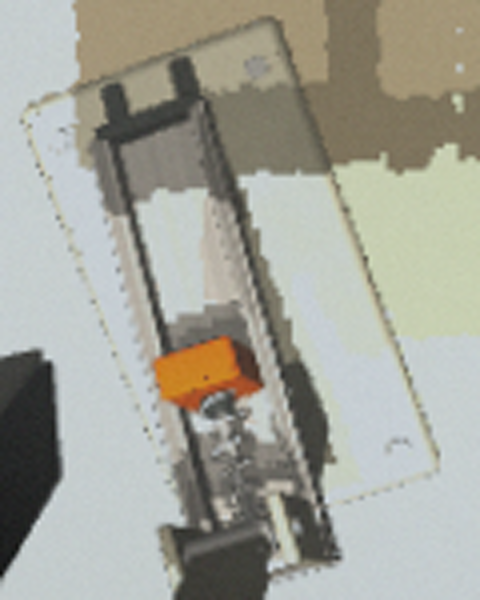

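```bash
python3 - <<'E'
from h import *
import pickle
from scipy.optimize import least_squares
f=pickle.load(open("w1.pkl","rb")); T=pickle.load(open("f0.pkl","rb"))["top"]
Rc=Ro.from_euler("xyz",[0,-28,10.9],degrees=True).as_matrix()
k=np.array([.51635,.10143,-.21029])
tp=lambda p:cv2.projectPoints(p,np.array(T["rvec"],float),np.array(T["tvec"],float),np.array([[T["fx"],0,T["cx"]],[0,T["fy"],T["cy"]],[0,0,1.]]),None)[0][:,0]
fol=np.array([[.084,-.013,.035],[.084,.013,.035]]); st=np.array([[0,-.0145,.011],[0,.0145,.011]])
W=lambda c:np.array(c)/4+[210,180]-.4; V=lambda c:np.array(c)/4+[200,160]-.4
wf,ws=W([(155,364),(228,338)]),W([(118,146),(203,115)])
tf,ts=V([(438,338),(388,352)])[::1],V([(485,490),(412,508)])
def res(o,use="wt",full=False):
    g=lambda p:p@Rc.T+o
    out=[]
    if "w" in use: out+=[wproj(f,g(fol))-wf,wproj(f,g(st))-ws]
    if "t" in use: out+=[tp(g(fol))-tf,tp(g(st))-ts]
    if full: return out
    return np.r_[np.concatenate(out).ravel(),(o[2]-(k[0]*o[0]+k[1]*o[1]+k[2]))/.001]
for u in("w","t","wt"):
    s=least_squares(res,[.45,-.073,.02],args=(u,)); print(u,np.round(s.x,4),"axis t",np.round(s.x[:2]@[-np.sin(np.radians(10.9)),np.cos(np.radians(10.9))],4)); print(np.round(np.concatenate(res(s.x,u,True)),1).tolist())
o=s.x; print("hinge",o+Rc@[.148,0,.0475])
E
```

```text
w [ 0.4733 -0.0675  0.0271] axis t -0.1558
[[0.3, 0.3], [1.6, 0.4], [-0.4, -0.8], [-1.9, -0.1]]
t [ 0.471  -0.0721  0.0256] axis t -0.1599
[[0.7, -0.0], [-1.0, 0.1], [-1.5, 0.3], [1.8, -0.3]]
wt [ 0.4726 -0.0692  0.026 ] axis t -0.1573
[[-1.0, -0.3], [0.3, -0.2], [-1.5, -1.2], [-3.1, -0.5], [-1.0, -0.9], [-2.7, -0.7], [-3.1, -0.5], [0.1, -1.1]]
hinge [ 0.57906307 -0.04871441  0.13746245]
```

```bash
python3 - <<'E'
from h import *
import pickle
Rc=Ro.from_euler("xyz",[0,-28,10.9],degrees=True).as_matrix(); o=np.array([.4726,-.0692,.026])
D=pickle.load(open("f0.pkl","rb"))
for n,P in(("w",wcloud(pickle.load(open("w1.pkl","rb")))),("t",cloud(D["top"]))):
    q=((P-o)@Rc).reshape(-1,3)*1000
    print(n)
    for a in range(-30,100,8):
        w=q[(q[:,0]>=a)&(q[:,0]<a+8)&(abs(q[:,1])<45)&(q[:,2]<40)&(q[:,2]>-6)]
        hi=w[(w[:,2]>7)&(w[:,2]<19)]; lo=w[abs(w[:,2])<3]
        g=lambda h:np.round(np.percentile(h,[3,97]),1).tolist() if len(h)>2 else None
        L=hi[hi[:,1]<0,1];U=hi[hi[:,1]>0,1]
        print(a,"wallL",g(L),"wallR",g(U),"floor",g(lo[:,1]),len(lo),"zhi",g(hi[:,2]))
    fo=q[(q[:,2]>30)&(q[:,2]<40)&(abs(q[:,1])<30)&(q[:,0]>60)&(q[:,0]<125)]; print("foll top",g(fo[:,0]),g(fo[:,1]),np.median(fo[:,2]))
    tb=q[(q[:,2]>120)&(abs(q[:,1])<40)&(q[:,0]>150)]
    if len(tb): print("rail",np.percentile(tb,[3,50,97],axis=0).round(1).tolist())
E
```

```text
w
-30 wallL None wallR None floor [-40.4, 42.0] 178 zhi None
-22 wallL None wallR None floor [-19.7, 23.3] 72 zhi None
-14 wallL [-12.3, -0.5] wallR [1.3, 16.8] floor [-16.9, 17.4] 17 zhi [9.8, 12.5]
-6 wallL [-19.7, -0.8] wallR [0.8, 19.1] floor [-14.8, 18.6] 61 zhi [7.7, 16.4]
2 wallL [-21.1, -15.1] wallR [14.8, 20.7] floor [-15.5, 11.7] 111 zhi [10.5, 17.8]
10 wallL [-21.2, -15.1] wallR [14.9, 20.3] floor [-14.9, 10.6] 107 zhi [9.5, 17.5]
18 wallL [-21.1, -15.2] wallR [14.4, 20.5] floor [-15.4, 18.4] 118 zhi [7.8, 16.9]
26 wallL [-21.0, -15.1] wallR [14.6, 20.4] floor [-13.9, 18.8] 111 zhi [8.9, 17.3]
34 wallL [-21.1, -15.1] wallR [14.3, 20.9] floor [-13.9, 11.1] 113 zhi [7.9, 17.7]
42 wallL [-21.1, -14.1] wallR [14.1, 21.3] floor [-13.9, 19.2] 110 zhi [10.9, 18.5]
50 wallL [-21.7, -14.0] wallR [14.1, 21.0] floor [-14.5, 11.8] 115 zhi [10.0, 17.4]
58 wallL [-21.2, -14.4] wallR [15.6, 20.9] floor [-14.6, 18.9] 123 zhi [8.3, 17.3]
66 wallL [-20.8, -14.5] wallR [15.0, 20.7] floor [-14.5, 14.7] 122 zhi [7.8, 17.6]
74 wallL [-20.6, -14.4] wallR [15.2, 20.6] floor [-5.0, 20.1] 25 zhi [1
[... 1154 characters left out ...]
2]
50 wallL [-21.9, -15.9] wallR [14.2, 19.7] floor [-15.0, 11.8] 62 zhi [11.4, 18.6]
58 wallL [-22.0, -15.9] wallR [13.6, 19.6] floor [-14.9, 11.9] 56 zhi [11.4, 18.5]
66 wallL [-21.9, -15.8] wallR [13.8, 20.0] floor [-14.4, 12.6] 55 zhi [12.3, 18.1]
74 wallL [-21.8, -15.7] wallR [14.2, 19.9] floor [12.2, 13.4] 4 zhi [11.9, 17.5]
82 wallL [-21.8, -15.8] wallR [14.1, 19.9] floor [12.1, 13.4] 4 zhi [11.1, 18.0]
90 wallL [-21.9, -7.0] wallR [5.5, 19.7] floor [-14.9, 13.2] 16 zhi [8.5, 18.3]
98 wallL [-21.6, -3.6] wallR [3.1, 19.8] floor [-14.5, 12.7] 43 zhi [12.0, 18.3]
foll top [83.4, 96.8] [-13.1, 11.3] 35.07262025421349
rail [[186.6, -9.5, 136.2], [327.1, 19.0, 866.5], [327.1, 19.0, 866.5]]
```

```bash
cat >> h.py <<'E'
O=np.array([.4726,-.0692,.026]); Rc=Ro.from_euler("xyz",[0,-28,11.1],degrees=True).as_matrix()
RT=Rc@np.diag([-1,1,-1]); ET=Ro.from_matrix(RT).as_euler("xyz",degrees=True)
ch=lambda x,y,z:list(O+Rc@[x,y,z])
def inch(p): return np.round((np.asarray(p)-O)@Rc*1000,1)
E
python3 - <<'E'
from h import *
print(ET)
for p in((.03,0,.12),(.03,0,.056),(.055,0,.041)): print(ch(*p),r.solve_ik(ch(*p),ET))
E=[180,0,171.5]
hand.gripper_to(.06)
r.move_to([.570,.0895,.15],E)
r.move_l([.570,.0895,.041],feed=.1,until_force=8)
print(r.read_state()["position"])
hand.gripper_to(0)
s=r.read_state(); print(s["width"],s["position"])
r.move_l([.570,.0895,.16],feed=.12)
s=r.read_state(); print(s["width"],s["force"],s["t"])
r.move_to(ch(.03,0,.11),ET)
f=wgrab(); save(f,"w2.png",(180,120,460,330),2.85)
s=r.read_state(); print(s["position"],s["tcp_rot"],s["force"],s["width"],s["t"])
E
```

```text
[ 180.    28.  -168.9]
[np.float64(0.44331021980509), np.float64(-0.07494642641196818), np.float64(0.14603785802664793)] None
[np.float64(0.4727943158380352), np.float64(-0.0691618767482542), np.float64(0.08952921208367662)] None
[np.float64(0.5013654007348087), np.float64(-0.06355645274790833), np.float64(0.08802178726044)] None
[0.5705944  0.08952489 0.04164801]
0.013401075716643155 [0.56999457 0.08954162 0.04094338]
0.013588886309950508 [-0.30376872 -0.0112317  -1.26105063] 8.4917Traceback (most recent call last):
  File "<stdin>", line 13, in <module>
bench.IKError: the arm cannot take that pose within its joint ranges
```

```bash
python3 - <<'E'
from h import *
print(r.read_state()["q"])
for nm,D in(("a",np.diag([-1,1,-1])),("b",np.diag([1,-1,-1]))):
  for tilt in (-28,-24,-20,-15,-10,0):
    Rm=Ro.from_euler("xyz",[0,tilt,11.1],degrees=True).as_matrix()@D
    e=Ro.from_matrix(Rm).as_euler("xyz",degrees=True)
    q=[r.solve_ik(ch(*p),e) for p in((.03,0,.11),(.03,0,.056),(.055,0,.041))]
    print(nm,tilt,e.round(1),[None if x is None else np.round(x).astype(int).tolist() for x in q])
E
```

```text
[ 2.01402099e+00  1.85845179e+01  9.22402800e+01  4.75669536e-04
  6.92760872e+01 -7.94862478e+01]
a -28 [ 180.    28.  -168.9] [None, None, None]
a -24 [ 180.    24.  -168.9] [[-31, 0, 125, 26, 39, -150], [-29, 7, 127, 31, 31, -154], [-26, 9, 125, 29, 30, -150]]
a -20 [ 180.    20.  -168.9] [[-29, 1, 122, 19, 42, -142], [-26, 7, 124, 22, 34, -144], [-23, 10, 122, 20, 34, -140]]
a -15 [ 180.    15.  -168.9] [[-26, 3, 119, 12, 47, -134], [-23, 9, 121, 13, 39, -134], [-21, 11, 118, 13, 39, -131]]
a -10 [ 180.    10.  -168.9] [[-23, 5, 115, 7, 52, -128], [-21, 10, 117, 8, 44, -127], [-19, 13, 114, 7, 45, -125]]
a 0 [ 180.     0.  -168.9] [[-18, 10, 108, 0, 62, -119], [-17, 15, 110, 0, 56, -118], [-15, 17, 107, 0, 56, -116]]
b -28 [180.  -28.   11.1] [[-35, -1, 128, 34, 37, 20], [-31, 6, 131, 42, 28, 13], [-28, 8, 128, 41, 27, 17]]
b -24 [180.  -24.   11.1] [[-31, 0, 125, 26, 39, 30], [-29, 7, 127, 31, 31, 26], [-26, 9, 125, 29, 30, 30]]
b -20 [180.  -20.   11.1] [[-29, 1, 122, 19, 42, 38], [-26, 7, 124, 22, 34, 36], [-23, 10, 122, 20, 34, 40]]
b -15 [180.  -15.   11.1] [[-26, 3, 119, 12, 47, 46], [-23, 9, 121, 13, 39, 46], [-21, 11, 118, 13, 39, 49]]
b -10 [180.  -10.   11.1] [[-23, 5, 115, 7, 52, 52], [-21, 10, 117, 8, 44, 53], [-19, 13, 114, 7, 45, 55]]
b 0 [180.    0.   11.1] [[-18, 10, 108, 0, 62, 61], [-17, 15, 110, 0, 56, 62], [-15, 17, 107, 0, 56, 64]]
```

```bash
sed -i 's/np.diag(\[-1,1,-1\])/np.diag([1,-1,-1])/' h.py; python3 - <<'E'
from h import *
r.move_l([.50,.09,.27],feed=.2)
r.move_to([.44,.07,.27],[180,0,0])
r.move_to(ch(.03,0,.13),ET)
f=wgrab(); save(f,"w2.png",(120,60,520,360),2)
s=r.read_state(); print(s["position"],inch(s["position"]),s["tcp_rot"],s["force"],s["width"],s["t"])
F=imaging.grab_frame("side"); save(F,"side2.png",(230,80,430,330),3)
E
```

```text
[ 0.43953654 -0.07589095  0.15558035] [ 31.   -0.2 130.2] [179.95881279 -28.04936705  11.16770691] [-0.60318938 -0.5307692  -0.2814771 ] 0.013707659216420764 12.95
```

View pics/side2.png

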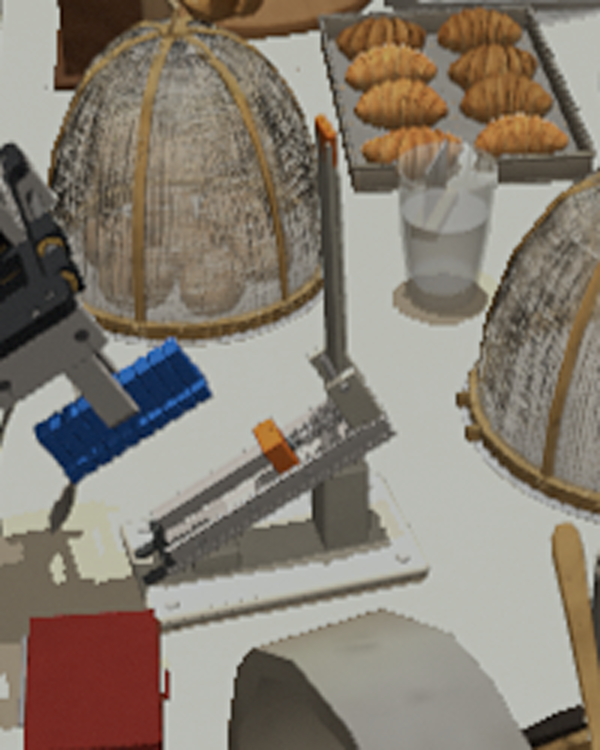

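View pics/w2.png

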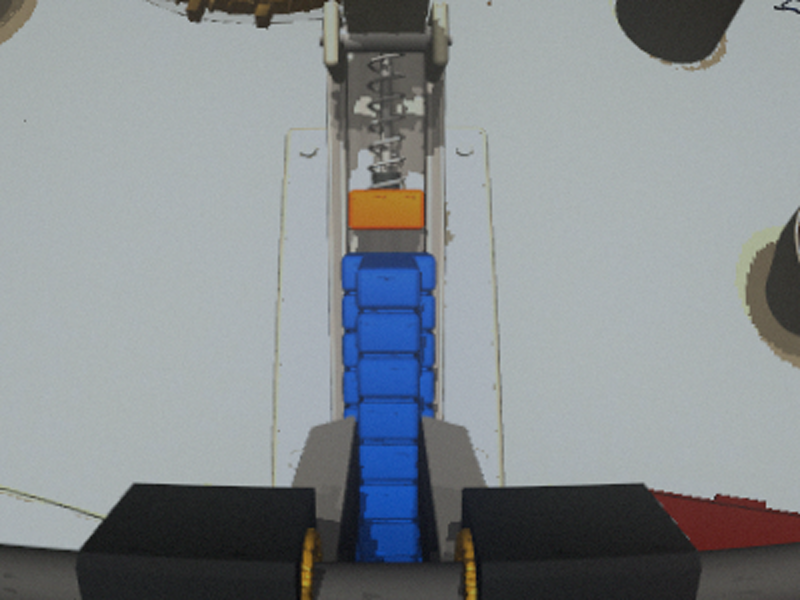

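The side view shows the stick held parallel to the channel. The wrist view shows it in line with the follower (follower centre about column 386, stick about column 389). I'll check the offset with depth.

```bash
python3 - <<'E'
from h import *
f=wgrab(); print(f["cx"],f["cy"])
q=((wcloud(f)-O)@Rc)*1000; hsv=cv2.cvtColor(f["frame"],cv2.COLOR_RGB2HSV)
b=(hsv[...,0]>=100)&(hsv[...,0]<=125)&(hsv[...,1]>130); p=q[b&(abs(q[...,1])<40)]
g=lambda h:np.round(np.percentile(h,[2,50,98]),1).tolist() if len(h)>2 else None
print("stick",g(p[:,0]),g(p[:,1]),g(p[:,2]))
t=p[p[:,2]>120]
for a in range(0,90,10):
    w=t[(t[:,0]>=a)&(t[:,0]<a+10)]; print(a,g(w[:,1]),g(w[:,2]))
o=(hsv[...,0]<=18)&(hsv[...,1]>130); c=q[o&(q[...,2]>28)&(q[...,2]<42)&(abs(q[...,1])<25)&(q[...,0]<120)]; print("foll",g(c[:,0]),g(c[:,1]),g(c[:,2]))
Q=q.reshape(-1,3)
for a in range(60,150,10):
    w=Q[(Q[:,0]>=a)&(Q[:,0]<a+10)&(Q[:,2]>8)&(Q[:,2]<19)&(abs(Q[:,1])<30)]; print(a,g(w[w[:,1]<-8,1]),g(w[w[:,1]>8,1]))
E
```

```text
313.8105539241928 240.05528511625778
stick [-15.1, 51.0, 80.4] [-11.4, -0.7, 10.2] [99.6, 128.6, 130.7]
0 [-7.8, -1.9, 6.0] [123.9, 127.0, 127.9]
10 [-7.5, -0.9, 5.8] [127.0, 128.9, 130.0]
20 [-7.4, -0.8, 6.0] [126.9, 128.9, 134.7]
30 [-7.2, -0.4, 6.0] [126.6, 128.9, 130.2]
40 [-7.5, -0.8, 5.9] [126.6, 128.8, 130.2]
50 [-7.4, -0.8, 5.9] [126.5, 128.9, 222.6]
60 [-7.3, -0.8, 5.7] [126.9, 128.9, 130.2]
70 [-7.2, -0.7, 5.7] [124.3, 128.8, 130.2]
80 [-6.1, -1.2, 4.7] [120.1, 121.3, 126.4]
foll [83.6, 88.4, 95.8] [-12.3, 1.2, 12.1] [33.8, 35.3, 36.7]
60 [-21.3, -19.8, -18.5] [16.9, 18.9, 20.8]
70 [-21.4, -18.5, -14.8] [14.7, 18.2, 21.2]
80 [-21.2, -17.7, -14.8] [14.6, 17.6, 21.0]
90 [-21.1, -18.2, -14.7] [14.2, 17.4, 20.2]
100 [-21.0, -17.8, -14.7] [14.0, 17.4, 20.9]
110 [-21.0, -17.5, -14.7] [14.5, 18.0, 20.9]
120 [-21.0, -17.5, -14.7] [14.5, 17.4, 20.9]
130 [-20.9, -18.1, -14.7] [14.6, 18.0, 20.9]
140 None [14.6, 14.7, 14.8]
```

```bash
python3 - <<'E'
from h import *
def rep(n): s=r.read_state(); print(n,inch(s["position"]),"F",np.round(np.array(s["force"])@Rc,1),s["width"],round(s["t"],2))
y=.0006
rep("0")
r.move_l(ch(.027,y,.062),feed=.1); rep("above")
print(r.move_l(ch(.027,y,.0550),feed=.05,until_force=8)); rep("down")
print(r.move_l(ch(.055,y,.0550),feed=.04,until_force=15)); rep("push")
f=wgrab(); save(f,"w3.png",(120,60,520,360),2)
E
```

```text
0 [3.100e+01 1.000e-01 1.301e+02] F [-0.8 -1.1 -1. ] 0.01376448858978303 13.05
above [27.3  0.6 62.1] F [-1.   0.3 -2.1] 0.013810123319849507 13.88
False
down [27.1  0.6 55.1] F [ 0.1  0.  -1.1] 0.013695681646940178 14.18
False
push [53.9  1.  54.9] F [-4.5 -1.1  1.8] 0.013915328085963416 15.03
```

View pics/w3.png

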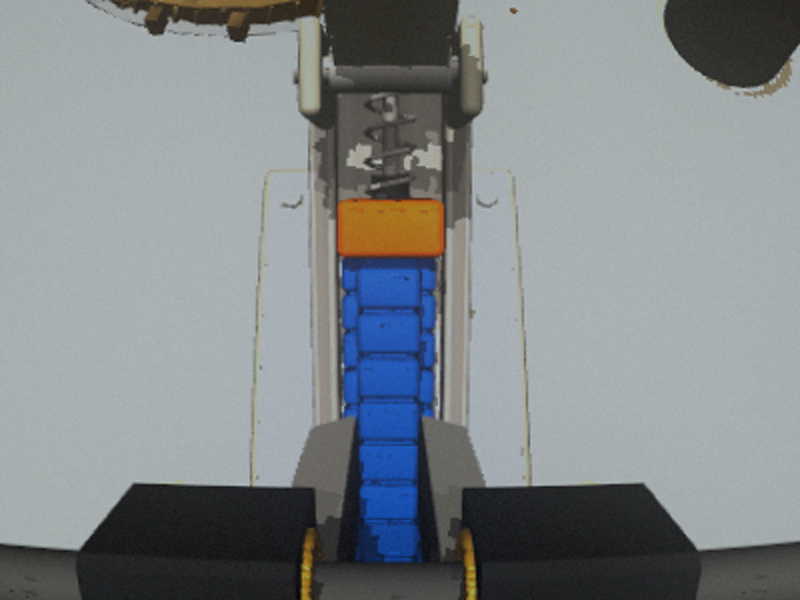

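The follower at (391,228) is pushed back by the stick, which is centred between the walls. Now I'll lower it.

```bash
python3 - <<'E'
from h import *
def rep(n): s=r.read_state(); print(n,inch(s["position"]),"F",np.round(np.array(s["force"])@Rc,1),s["width"],round(s["t"],2))
y=.0006
print(r.move_l(ch(.055,y,.0400),feed=.03,until_force=7)); rep("lower")
print(r.move_l(ch(.049,y,.0408),feed=.03,until_force=7)); rep("back")
hand.gripper_to(.034); rep("open")
r.sleep(.4)
p=np.array(r.read_state()["position"]); r.move_l(list(p+Rc@[0,0,.10]),feed=.12)
F=imaging.grab_frame("side"); save(F,"side3.png",(230,80,430,330),3)
f=wgrab(); q=((wcloud(f)-O)@Rc)*1000; hsv=cv2.cvtColor(f["frame"],cv2.COLOR_RGB2HSV)
g=lambda h:np.round(np.percentile(h,[1,5,50,95,99]),1).tolist()
b=(hsv[...,0]>=100)&(hsv[...,0]<=125)&(hsv[...,1]>130); w=q[b&(abs(q[...,1])<40)&(q[...,0]>-30)]; print("stick",*[g(w[:,i]) for i in range(3)])
t=w[w[:,2]>36]; print("top",*[g(t[:,i]) for i in range(3)]); A=np.c_[t[:,:2],np.ones(len(t))]; print("tilt",np.linalg.lstsq(A,t[:,2],rcond=None)[0])
o=(hsv[...,0]<=18)&(hsv[...,1]>130); c=q[o&(q[...,2]>28)&(q[...,2]<42)&(abs(q[...,1])<25)&(q[...,0]<130)]; print("foll",*[g(c[:,i]) for i in range(3)])
print(r.read_state()["t"])
E
```

```text
True
lower [52.9  1.8 41.4] F [-2.1 -1.2  3.4] 0.013739471292287746 15.54
True
back [49.7  0.9 41.4] F [-1.  -0.1  5.8] 0.01364097052791828 15.75
open [48.9  1.4 41. ] F [ 0.5  0.5 -1. ] 0.03399795374405775 16.28
stick [0.5, 4.9, 52.0, 94.4, 115.2] [-11.1, -9.9, 0.2, 10.9, 11.9] [10.1, 11.3, 39.7, 41.4, 297.1]
top [1.4, 6.2, 54.1, 95.2, 115.2] [-6.7, -6.0, 0.2, 6.6, 7.3] [37.7, 38.7, 40.2, 41.6, 297.1]
tilt [ 0.4071912   1.36834401 24.26010186]
foll [99.6, 99.7, 104.6, 112.2, 112.3] [-12.4, -11.7, 1.6, 11.5, 12.2] [29.6, 33.6, 35.2, 36.4, 36.9]
17.7667
```

View pics/side3.png

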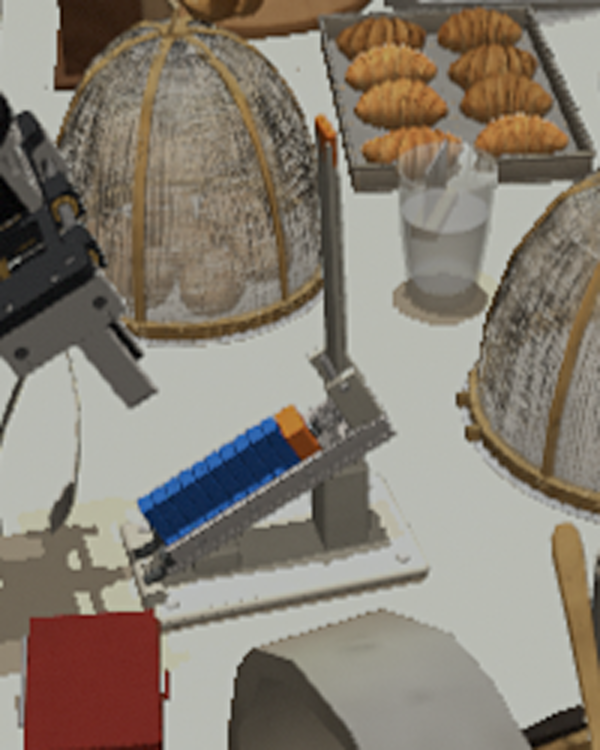

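The stick is seated: its top is 40.2 mm above the floor and the follower face is at 99.6 mm, so its travel is about 0.0157. Now I'll close the rail.

```bash
cat > rail.py <<'E'
from h import *
EV=[180,0,11.1]
def tcp(deg,extra=0,rad=.154):
    a=np.radians(deg); H=O+Rc@[.148,0,.0475]
    d=Rc@[-np.cos(a),0,np.sin(a)]; n=Rc@[np.sin(a),0,np.cos(a)]
    off=.0035+.008*(np.hypot(n[0],n[1])+abs(n[2]))+extra
    return list(H+rad*d+n*off+[0,0,.014])
E
python3 - <<'E'
from rail import *
A=list(range(122,-1,-8))+[0]
P=[tcp(a) for a in A]; S=tcp(122,.03)
print(np.round(S,3),np.round(P[0],3),np.round(P[-1],3))
print([r.solve_ik(p,EV) is not None for p in [S[:2]+[.42]]+[S]+P])
hand.gripper_to(0)
p=r.read_state()["position"]
r.move_to([.42,-.08,.40],EV); r.move_to(S[:2]+[.42],EV); r.move_l(S,feed=.15)
s=r.read_state(); print(s["t"],s["position"],s["width"],s["force"])
f=imaging.grab_frame("side"); save(f,"side4.png",(230,20,430,270),3)
E
```

```text
[ 0.631 -0.038  0.302] [ 0.601 -0.044  0.304] [ 0.439 -0.076  0.092]
[True, True, True, True, True, True, True, True, True, True, True, True, True, True, True, True, True, True, True]
21.15 [ 0.63088327 -0.03846484  0.30364911] 0.0008926192479425177 [ 0.32929553 -1.18469257  0.62642165]
```

View pics/side4.png

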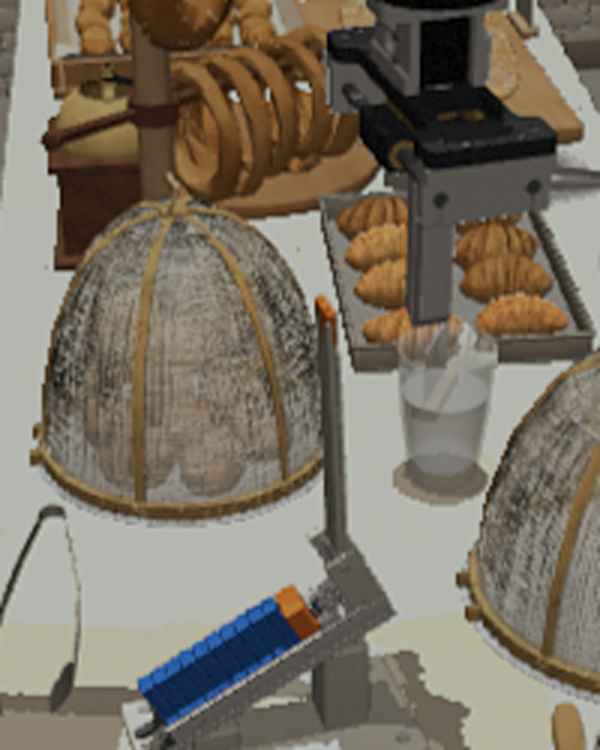

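The closed fingers are behind the rail (tips at (430,318), tab at (326,306)), clear of everything. Now I'll sweep.

```bash
python3 - <<'E'
from rail import *
A=list(range(122,1,-8))+[4]
for a in A:
    hit=r.move_l(tcp(a),feed=.1,until_force=20)
    s=r.read_state(); print(a,hit,np.round(s["force"],1),round(s["t"],2))
    if hit: break
else:
    print(r.move_l(tcp(-4),feed=.03,until_force=12)); s=r.read_state(); n=Rc@[0,0,1]
    print(s["position"],tcp(0),"past shut mm",1000*(np.array(tcp(0))-s["position"])@n,np.round(s["force"],1))
    p=np.array(s["position"]); r.move_l(list(p+[-.01,0,.06])); r.move_l([.40,-.085,.30],feed=.2)
r.sleep(.3)
f=wgrab(); T=imaging.grab_frame("top"); F=imaging.grab_frame("side"); save(F,"side5.png",(230,80,430,330),3)
import pickle; pickle.dump((T,F,f),open("end.pkl","wb"))
P=cloud(T); q=((P-O)@Rc*1000).reshape(-1,3)
for a in range(-10,145,15):
    w=q[(abs(q[:,0]-a)<7)&(abs(q[:,1])<11)&(q[:,2]<120)]; 
    if len(w): print(a,np.round(np.median(w[:,2]),1),len(w))
print("cup",np.median(P[215:220,408:413].reshape(-1,3),0),r.read_state()["t"])
E
```

```text
122 False [-0.6 -0.3  0.3] 21.65
114 False [0.1 0.5 0. ] 22.02
106 False [ 0.4 -0.7  0.8] 22.38
98 False [ 0.2 -0.3  0.4] 22.73
90 False [ 0.2 -0.9  0.1] 23.09
82 False [ 0.  -0.8 -0.2] 23.45
74 False [ 0.4 -0.1  0.6] 23.82
66 False [-0.3  0.6 -0.5] 24.18
58 False [ 0.2 -0.3 -0.4] 24.55
50 False [0.3 0.7 0.4] 24.93
42 False [-0.2 -0.5  0.7] 25.3
34 False [-0.2 -0.4  0.2] 25.68
26 False [-0.8  0.3  0.7] 26.04
18 False [-0.6 -0.1  0.8] 26.4
10 False [-1.   0.6  0.5] 26.76
2 False [-0.3  0.8  0.7] 27.12
4 False [ 0.2 -0.  -0. ] 27.37
True
[ 0.43916844 -0.07595737  0.09311519] [np.float64(0.438921923967646), np.float64(-0.07580737582626935), np.float64(0.09176641976319308)] past shut mm -1.090881108682407 [-3.  -0.1 10. ]
cup [ 0.41733692 -0.12780074  0.69100427] 29.7167
```

View pics/side5.png

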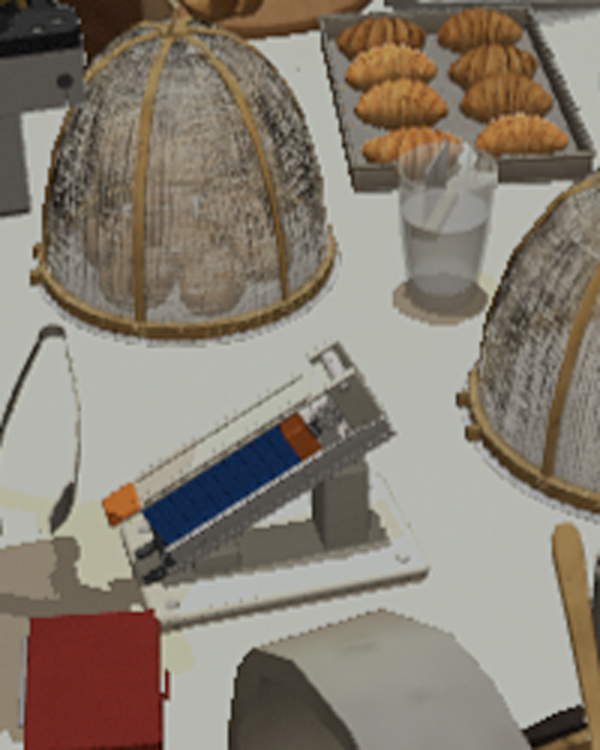

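The rail lies over the stick, with the tab at (120,503). I'll check the rail angle by depth, with the arm clear of the top view.

```bash
python3 - <<'E'
from rail import *
r.move_to([.30,.20,.40],EV); r.sleep(.2)
T=imaging.grab_frame("top"); F=imaging.grab_frame("side")
for n,f in(("top",T),("side",F)):
    q=((cloud(f)-O)@Rc*1000).reshape(-1,3)
    w=q[(q[:,0]>-5)&(q[:,0]<130)&(abs(q[:,1])<9)&(abs(q[:,2]-50)<14)]
    for i in range(4):
        k=np.polyfit(w[:,0],w[:,2],1); e=abs(np.polyval(k,w[:,0])-w[:,2]); w=w[e<2.5]
    print(n,len(w),"rail slope rad",-k[0],"z at 0/148",np.polyval(k,[0,148]))
    hsv=cv2.cvtColor(f["frame"],cv2.COLOR_RGB2HSV).reshape(-1,3)
    b=q[(hsv[:,0]>=100)&(hsv[:,0]<=125)&(hsv[:,1]>130)&(abs(q[:,1])<30)&(q[:,0]>-20)&(q[:,0]<160)&(abs(q[:,2])<60)]
    if len(b)>20: print(" stick",np.percentile(b,[2,50,98],axis=0).round(1).tolist())
    o=q[(hsv[:,0]<=18)&(hsv[:,1]>130)&(abs(q[:,1])<20)&(q[:,0]>60)&(q[:,0]<140)&(abs(q[:,2]-20)<22)]
    if len(o)>10: print(" foll",np.percentile(o,[2,50,98],axis=0).round(1).tolist())
print("cup",np.median(cloud(T)[215:220,408:413].reshape(-1,3),0),r.read_state()["t"])
E
```

```text
top 649 rail slope rad 0.004016243852053453 z at 0/148 [51.10495308 50.51054899]
side 180 rail slope rad -0.007204397769268372 z at 0/148 [49.22028857 50.28653944]
 stick [[3.7, -11.0, 11.3], [50.7, -5.8, 25.4], [97.4, -2.2, 43.4]]
 foll [[101.7, -15.7, 15.2], [108.3, -10.9, 30.6], [114.7, 0.4, 37.1]]
cup [ 0.58226841 -0.26875924  0.03980361] 31.225
```

Rail shut (within 0.01 rad), stick seated, cup where it was.

```bash
python3 -c "
from bench import sign_off
print(sign_off())"
```

```text
the job is handed in; nothing more can be done
None
```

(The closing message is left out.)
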